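# Hold the power screwdriver down in its check station

### The arm

A 6-joint arm with a two-finger parallel gripper is mounted at the origin on the work surface. World frame = base frame: x ahead of the robot, y to its left, z up, the work surface at z = 0. Lengths are in mm, angles in rad, forces in N, time in s.
With the tool pointing down it reaches from about 275 to 725 mm from the base axis. Payload 15.9 kg.
Tool frame: the origin (TCP) lies on the centre line of the jaws, within the pads' length; the fingertips stand 14 mm ahead of it and the grasp point (between the pads) lies 5 mm behind it (bot.nose_length is the distance from the TCP to the fingertips, in mm); z points along the fingers, y is the line along which they close (so a half turn about z gives the same grasp; the last joint's range is limited). The gripper opens to 85 mm and grips with 20 to 120 N. Pads are 22 mm wide; open, the fingers measure 114 mm over their backs; the gripper's body (76 mm by 85 mm) begins 54 mm behind the grasp point. The pads swing forward as they close: fully open they stand 13 mm farther back than shut.
Start: joints at [1.175, 0.213, -0.034, 1.323, 0, 1.571], TCP at [192.766, 461.332, 245.306] pointing down, gripper open.
Joint ranges: [-2.98, 2.98], [-0.74, 1.72], [-1.14, 1.35], [-2.1, 2.04], [-1.57, 1.44], [-3.14, 3.14]. Speed limits (rad/s): [1.89, 1.89, 2.39, 2.57, 3.14, 3.14].

### API

Orientations are given as a unit quaternion [w, x, y, z].
In Python, from workcell import sensors, optics, bot gives the robot as it stands. The module is installed in compiled form; this text tells all that it offers.
- The arm moves only by the tool carry_out, never from a script. Its argument "commands" is text: rows parted by semicolons, each of 7 numbers parted by spaces: the shift along the tool's x, y, z in m, then the turn, a rotation vector about the tool's x, y, z in rad, then the finger opening in m, from 0 to 0.0854. In form: tx ty tz rx ry rz jaw; .... A call has 1 to 5 rows; each row is the pose to reach, as a shift and turn from the pose commanded when the call began, along the tool's axes at that moment; what a row does not reach only later rows make up. A row lasts 1/10 s, in which the tool goes at most 50 mm and 8.59 degrees, less where a joint would pass 70% of its speed; a pose out of reach is approached as far as the arm can. A call with a gripper value outside its range is refused whole. The fingers move at their own pace and stop on an object; the grip force is fixed at half the most. Time passes only in rows, so rows that repeat a pose let the fingers close. It gives the time, the measured TCP pose, the force, the opening and the grip force at its end, in the units of the state.
- sensors.sense(): the state, without advancing time (a new reading comes with each control period).
- optics.get_image(name): name is "scene" or "top"; returns a dict with "image" (480x640x3 uint8, red, green, blue), "depth" (480x640 float32, mm along the optical axis (not along the pixel's ray), 0 where there is no reading), "vertical_fov" (degrees; the focal length in pixels is half the picture's height over the tangent of half this angle, whatever the lens; pixels are square), "cx", "cy" (the principal point, pixels), "T" (4x4, takes a point from camera to world coordinates). Camera axes: x right, y down, z forward; pixel columns grow to the right and rows downward; lengths in mm; the calibration is good to about 2 mm. A picture is of the moment at which its call begins.
- bot.hand_in(): hands the job in; it is judged then, once.
The state is a dict: "time": time; "qpos": joint angles; "dq": joint speeds; "tau": joint torques, N m; "ee_pos": TCP position; "ee_rot": TCP orientation; "force": force on the tool from outside, world axes, zero at the start; "moment": the same for the moment, N m; "opening": finger opening in mm; "grip_force": force on a finger pad.
Only numpy, scipy, OpenCV 4.12 (cv2) and the standard library are available. Lean on these libraries where they do the work, as an engineer would, in place of code of your own. Each camera call takes 0.05 s, during which the arm holds its last target. There are 200 camera calls.

### The job

Pull the thick power screwdriver out of its upright holder, put its bit down the bore of the driver check station and press straight down against the sprung plunger until the driver's metal nose sits flat on the station's steel stop ring; press firmly but do not ram it. Keep it gripped and pressed against the ring: the job finishes while you are still holding it there, because the spring lifts it off if you let go. Leave the other tool and everything else on the bench where they are.

Things in the scene. Friction and masses are not known exactly. Their poses are not given: they have to be found in the camera images.
- driver_center (a point): Power screwdriver, grey plastic, loose, about 0.3 kg, upright with the bit down in one of two like holders: the thicker and taller of the two upright tools. 160 mm long; this point is on its axis half-way up, z towards the top end. Its top is 166 mm above the bench and all above 76 mm stands free: grip the handle from above, 25 to 40 mm below its top.
- driver_tip (a point): Tip of the power screwdriver's bit, on its axis, 80 mm below driver_center. It starts 6 mm above the bench.
- driver: The same power screwdriver, origin at the bit's tip, z along its axis to the top end, round about z. From the tip up: steel bit 8 mm in diameter to 30 mm; metal nose 29 mm in diameter with a flat underside (the shoulder) at 30 mm, up to 50 mm; handle 34 mm in diameter from 58 to 150 mm; top at 160 mm.
- holder_mouth (a point): Holder of the power screwdriver, fixed: black block 80 x 80 x 36 mm with an upright aluminium tube on it, 52 mm outside and 42 mm inside diameter, 40 mm tall. This point is the centre of the tube's mouth, 76 mm above the bench. The driver's shoulder rests on the block inside the tube, its bit in a 17 mm hole below.
- station_mouth (a point): Driver check station, fixed: base plate 120 x 100 mm, aluminium block 60 x 60 mm with a steel stop ring on top, and a low readout housing (57 mm high) beside the block. This point is the centre of the ring's upper face, 78 mm above the bench, on the axis of the upright bore (17 mm in diameter, chamfered edge). With the driver's shoulder on the ring the bit's tip is 30 mm below it.
- stop_ring: The station's fixed steel stop ring, the hard stop for the driver's nose: 36 mm outside and 22 mm inside diameter, 6 mm thick; origin at the centre of its underside, 72 mm above the bench.
- plunger (a joint): Sprung brass plunger, 14 mm in diameter, its top 12 mm below station_mouth in the bore. Value: m pressed down, 0 when free. The spring pushes up with about 4 N at 0 and 350 N/m more, so 10.5 N at 0.018, where the driver's shoulder meets the ring.
- slim_driver_center (a point): Bystander: slim hand screwdriver standing in the other, like holder; handle 21 mm in diameter, 128 mm long over all, its top 136 mm above the bench. This point is half-way up.
- board_unit: Bystander: green circuit board in a black tray, 130 x 170 x 28 mm; origin under its centre.
- screw_tray: Bystander: grey three-part tray, 110 x 160 x 35 mm; origin under its centre.
- meter: Bystander: hand-held meter lying flat, 80 x 150 x 32 mm; origin under its centre.
- tape_roll: Bystander: roll of clear tape lying flat, 64 mm across, 19 mm high; origin under its centre.
- tweezers: Bystander: steel tweezers lying flat, 120 mm long, 6 mm high; origin under the centre.
- flux_bottle: Bystander: small white bottle, 28 mm across, 70 mm tall; origin under its centre.
Not all that is in view belongs to the job. What is shaped like the driver but orange is not meant.

How it is judged (in metres and radians):
On the way, in this order (a step that is already met when the one before it is completed fails the run):
1. the power screwdriver has been pulled up clear of its holder, held in the fingers (height (world z) of driver_tip above 0.078 m and contact force between the fingers and driver above 2 N), for 0.2 s.
2. its bit has gone down the bore and begun to press the plunger, held in the fingers (value of joint plunger above 0.003 m and contact force between the fingers and driver above 2 N and horizontal distance between driver_tip and station_mouth below 0.01 m), for 0.05 s.
At the end, for the whole second after the job is handed in: The fingers still grip the power screwdriver (over 2 N); its nose presses on the stop ring with more than 2 N, its bit holds the plunger 16 to 20 mm down (18 mm is home), bit tip within 8 mm of the bore's axis, the driver within 0.1 rad of upright and still (contact force between the fingers and driver above 2 N and contact force between driver and stop_ring above 2 N and value of joint plunger between 0.016 and 0.02 m and horizontal distance between driver_tip and station_mouth below 0.008 m and angle between driver_tip's own z axis and vertical below 0.1 rad and linear speed of driver below 0.01 m/s); the arm keeps its last pose, push and grip.
It fails at once if the nose is rammed on the stop ring (over 80 N) (contact force between driver and stop_ring above 80 N).
It fails at once if the other tool or another bystander is moved by more than 30 mm (distance of any of slim_driver_center, board_unit, screw_tray, meter, tape_roll, tweezers, flux_bottle from where it was at the start of the episode above 0.03 m).
It also fails if it takes over 51 s, if anything falls off the work surface, if the arm or the gripper's body presses on something with over 40 N, if the wrist force passes 120 N, or if a joint passes its speed limit or range.

## Working session

There is one attempt and no reset: what is moved stays moved. The work goes in short steps, Python scripts to look and compute and a tool call to move; the robot and the scene stay as the last step left them, time stands still between calls to the robot, and variables do not carry over. Pictures are saved under pics/ and viewed, at most 10 in all, crops included, and the job is handed in when it is done.

Besides the shell and the picture viewer there is one more tool, called after ">>>" by a JSON object that holds its "fn" and its "kwargs", one argument or row to a line. carry_out: Moves the arm, as the interface text tells. Its arguments: {"type":"object","properties":{"commands":{"type":"string"}},"required":["commands"]}

```bash
mkdir -p pics; cat > h.py <<'E'
import numpy as np, cv2
from workcell import sensors, optics, bot
def get(n):
    d=optics.get_image(n); d['f']=240/np.tan(np.radians(d['vertical_fov'])/2); return d
def save(d,fn,crop=None,s=1):
    im=d['image'][:,:,::-1]
    if crop: x0,y0,x1,y1=crop; im=im[y0:y1,x0:x1]
    cv2.imwrite(fn,cv2.resize(im,None,fx=s,fy=s,interpolation=cv2.INTER_CUBIC))
def onplane(d,u,v,z):
    T=d['T']; r=T[:3,:3]@np.array([(u-d['cx'])/d['f'],(v-d['cy'])/d['f'],1]); o=T[:3,3]
    return o+r*(z-o[2])/r[2]
def cloud(d):
    Z=d['depth']; v,u=np.mgrid[:480,:640]
    P=np.stack([(u-d['cx'])/d['f']*Z,(v-d['cy'])/d['f']*Z,Z],-1)
    return P@d['T'][:3,:3].T+d['T'][:3,3]
E
python3 - <<'E'
from h import *
for n in('scene','top'):
    d=get(n); save(d,f'pics/{n}1.png'); print(n,d['f'],d['cx'],d['cy'],d['T'].round(2).tolist(),(d['depth']>0).mean())
print(sensors.sense())
E
```

```text
scene 498.1563499295071 324.2261611418372 248.31299037911506 [[-0.83, 0.39, -0.39, 965.65], [0.55, 0.61, -0.56, 464.85], [0.02, -0.69, -0.73, 728.38], [0.0, 0.0, 0.0, 1.0]] 0.9960416666666667
top 523.5792263153088 324.1031803221634 239.52892710135504 [[0.03, -0.99, 0.14, 486.26], [-1.0, -0.03, 0.01, -33.96], [-0.01, -0.14, -0.99, 972.91], [0.0, 0.0, 0.0, 1.0]] 0.9960677083333334
{'time': 0.1, 'qpos': array([ 1.17502263e+00,  2.13310916e-01, -3.49407679e-02,  1.32349671e+00,
        3.18093489e-05,  1.57079062e+00]), 'dq': array([-0.00160354, -0.00124256,  0.0031678 , -0.00029262, -0.00035822,
       -0.0008055 ]), 'tau': array([ 2.48643591e-03, -6.87255335e+01,  4.87804484e+01,  1.23562236e-02,
        2.52755526e-04, -1.25621233e-05]), 'ee_pos': array([192.64875979, 461.10530395, 244.88571372]), 'ee_rot': array([-1.09182408e-04,  1.96595048e-01,  9.80484656e-01, -4.63614392e-04]), 'force': array([-0.22180082, -0.63744909,  0.90924278]), 'moment': array([ 0.00525863, -0.00714693, -0.01825901]), 'grip_force': 0.0, 'opening': 85.73897325211591}
```

View pics/scene1.png

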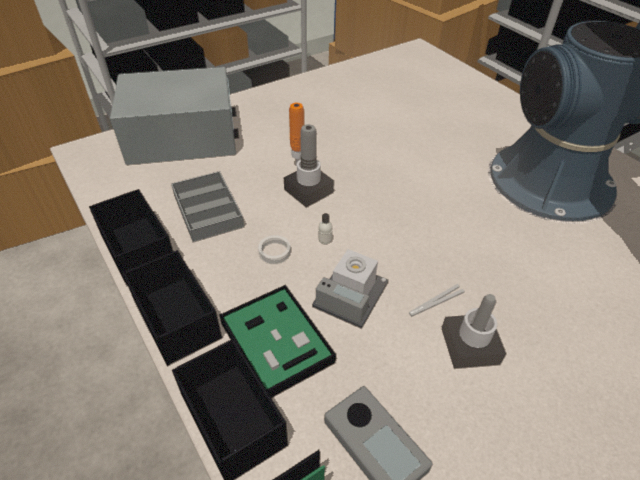

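View pics/top1.png

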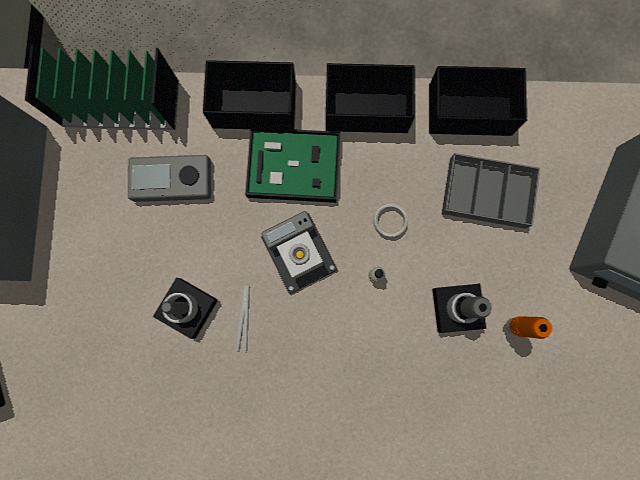

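Candidates: the thick grey tool at scene (309,145) / top (478,308), the slim tool at scene (485,312) / top (175,308), and the orange look-alike at scene (297,125) / top (535,327). I choose the first, which is grey, thicker and in a holder. The station ring is at scene (355,265) / top (300,254).

```bash
python3 - <<'E'
from h import *
from scipy.optimize import least_squares
def circ(p):
    r=least_squares(lambda q:np.hypot(p[:,0]-q[0],p[:,1]-q[1])-q[2],[*p.mean(0)[:2],15],loss='soft_l1'); return r.x
C={}
for n in('scene','top'):
    d=get(n); P=cloud(d); C[n]=P
    if n=='top': save(d,'pics/crop.png',(400,240,580,375),3.5)
    for nm,(u,v) in dict(driver=dict(scene=(309,145),top=(478,308)),slim=dict(scene=(485,312),top=(175,308)),station=dict(scene=(355,265),top=(300,254)))[ 'driver'].items() if 0 else []: pass
    g={'driver':{'scene':(309,145),'top':(478,308)},'slim':{'scene':(485,312),'top':(175,308)},'station':{'scene':(355,265),'top':(300,254)}}
    for k in g:
        u,v=g[k][n]; Q=P[v-45:v+45,u-45:u+45].reshape(-1,3)
        print(n,k,'zmax',np.percentile(Q[:,2],[98,99.5,100]).round(1))
        if k=='station':
            for lo,hi in((74,84),): 
                q=Q[(Q[:,2]>lo)&(Q[:,2]<hi)]; print('  ring',len(q),q.mean(0).round(1),((q.min(0)+q.max(0))/2).round(1),np.ptp(q,axis=0).round(1))
        else:
            c0=Q[Q[:,2]>125]; 
            for lo,hi in((72,79),(85,105),(100,115),(115,130),(130,145),(145,160),(163,172)):
                q=Q[(Q[:,2]>lo)&(Q[:,2]<hi)]
                if len(q)>8: print('  ',lo,hi,len(q),'mean',q.mean(0).round(1),'circ',circ(q).round(1))
E
```

```text
scene driver zmax [161.1 167.5 728.4]
   72 79 182 mean [ 504.3 -275.2   75.3] circ [ 488.6 -300.6   50.9]
   85 105 205 mean [ 498.8 -295.8   95.2] circ [ 492.5 -302.4   49.7]
   100 115 159 mean [ 498.  -297.   107.6] circ [ 492.7 -302.2   49.3]
   115 130 189 mean [ 494.5 -303.2  122.6] circ [ 490.2 -301.9   49.8]
   130 145 191 mean [ 494.1 -303.6  137.4] circ [ 489.4 -301.6   50.1]
   145 160 244 mean [ 492.1 -309.5  153.4] circ [ 491.6 -304.1   50.8]
   163 172 108 mean [ 502.3 -268.7  166. ] circ [ 502.3 -267.7   11.1]
scene slim zmax [127.4 136.8 728.4]
   72 79 300 mean [494.4 227.8  75.4] circ [489.6 225.2  23. ]
   85 105 109 mean [495.9 228.1  94.7] circ [488.7 224.7  10.2]
   100 115 83 mean [496.1 228.3 107.4] circ [488.7 224.8  10.2]
   115 130 103 mean [495.5 228.  122.9] circ [488.8 224.6  10. ]
   130 145 108 mean [491.3 225.9 134.6] circ [490.7 225.7   6.3]
scene station zmax [ 76.9  80.1 728.4]
  ring 222 [588.1  20.4  77.1] [584.2  19.   77.5] [63.9 71.7  7. ]
top driver zmax [165.2 167.6 972.9]
   72 79 224 mean [ 499.7 -272.9   74.8] circ [ 503.1 -274.    24.4]
[... 178 characters left out ...]
1.6] circ [ 506.5 -307.3   50.7]
   130 145 51 mean [ 502.8 -258.5  137.1] circ [ 503.1 -271.8   16.7]
   145 160 99 mean [ 502.1 -261.8  154.7] circ [ 503.1 -271.5   16. ]
   163 172 259 mean [ 502.5 -271.2  165.3] circ [ 502.5 -271.2   10. ]
top slim zmax [123.6 135.6 972.9]
   72 79 223 mean [489.9 216.8  74.8] circ [490.  220.9  23.2]
   85 105 45 mean [489.9 213.3  94.5] circ [490.  221.2  10.2]
   100 115 34 mean [489.6 213.5 107.8] circ [489.9 221.4  10.3]
   115 130 58 mean [490.1 216.2 124.8] circ [489.9 221.2   9.8]
   130 145 99 mean [489.8 220.  134. ] circ [489.7 220.3   6.2]
top station zmax [ 76.5  79.9 972.9]
  ring 215 [587.2  16.1  77. ] [585.2  11.9  77.7] [62.6 52.5  7.4]
```

View pics/crop.png

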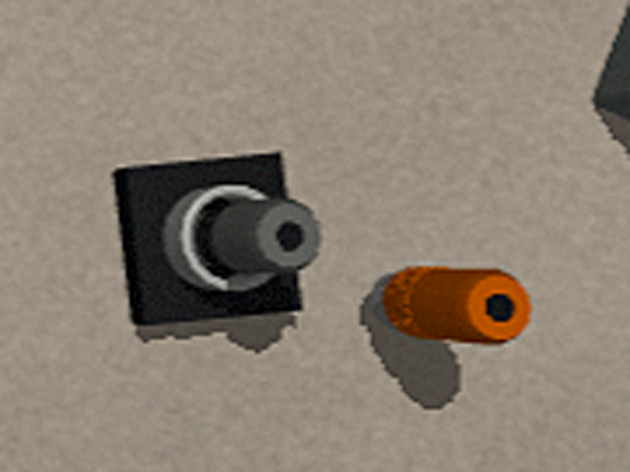

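The crop shows the thick grey driver standing in its white-rimmed tube at crop centre (288,238). The orange look-alike stands free at (498,305). Driver axis is about (502.5,-270) and the station about (587.5,18), where the two cameras disagree by about 4 mm in y. I'll keep the jaws' closing line radial so they stay clear of the orange tool.

>>> {"fn": "carry_out", "kwargs": {
  "commands": "-0.035 -0.034 0 0 0 0.105 0.0854; -0.07 -0.068 0 0 0 0.21 0.0854; -0.105 -0.102 0 0 0 0.315 0.0854; -0.14 -0.136 0 0 0 0.42 0.0854; -0.175 -0.17 0 0 0 0.525 0.0854"
}}

```text
time: 0.7
ee_pos: [288.8, 235.3, 245.3]
ee_rot: [0.0, 0.446, 0.895, 0.0]
force: [1.5, 0.8, 0.4]
opening: 85.5
grip_force: 0.0
```

```bash
cat >> h.py <<'E'
from scipy.spatial.transform import Rotation as Ro
def go(x,y,z,az=None):
    s=sensors.sense(); q=s['ee_rot']; R=Ro.from_quat([q[1],q[2],q[3],q[0]]).as_matrix()
    d=R.T@(np.array([x,y,z])-s['ee_pos'])
    print('t',round(s['time'],2),'pos',s['ee_pos'].round(1),'F',s['force'].round(1),'open',round(s['opening'],1),'grip',round(s['grip_force'],1))
    print('tool shift m',(d/1000).round(4))
    if az is not None:
        zd=np.array([0,0,-1]); best=None
        for a in (az,az+180):
            yv=np.array([np.cos(np.radians(a)),np.sin(np.radians(a)),0]); D=np.stack([np.cross(yv,zd),yv,zd],1)
            rv=Ro.from_matrix(R.T@D).as_rotvec()
            if best is None or np.linalg.norm(rv)<np.linalg.norm(best): best=rv
        print('rot',best.round(4))
E
python3 -c "
from h import *
go(502.5,-270,245,-28)"
```

```text
t 0.7 pos [288.8 235.3 245.3] F [1.5 0.8 0.4] open 85.5 grip 0.0
tool shift m [-5.320e-01 -1.337e-01  3.000e-04]
rot [ 3.0000e-04 -1.0000e-04  1.1351e+00]
```

>>> {"fn": "carry_out", "kwargs": {
  "commands": "-0.045 -0.0113 0 0 0 0.1 0.07; -0.09 -0.0226 0 0 0 0.2 0.065; -0.135 -0.034 0 0 0 0.3 0.065; -0.18 -0.0452 0 0 0 0.4 0.065; -0.225 -0.0565 0 0 0 0.5 0.065"
}}

```text
time: 1.2
ee_pos: [380.2, 21.7, 245.5]
ee_rot: [0.0, 0.654, 0.757, 0.0]
force: [1.8, 1.1, 0.3]
opening: 64.9
grip_force: 0.0
```

```bash
python3 -c "
from h import *
go(502.5,-270,245,-28)"
```

```text
t 1.2 pos [380.2  21.7 245.5] F [1.8 1.1 0.3] open 64.9 grip 0.0
tool shift m [-0.3064  0.0787  0.0005]
rot [ 5.000e-04 -2.000e-04  6.344e-01]
```

>>> {"fn": "carry_out", "kwargs": {
  "commands": "-0.045 0.0115 0 0 0 0.1 0.065; -0.09 0.023 0 0 0 0.2 0.065; -0.135 0.0345 0 0 0 0.3 0.065; -0.18 0.046 0 0 0 0.4 0.065; -0.225 0.0575 0 0 0 0.5 0.065"
}}

```text
time: 1.7
ee_pos: [470.6, -192.3, 245.2]
ee_rot: [-0.0, 0.821, 0.571, 0.0]
force: [1.1, 0.5, 1.0]
opening: 65.1
grip_force: 0.0
```

```bash
python3 -c "
from h import *
go(502.5,-270,245,-28)"
```

```text
t 1.7 pos [ 470.6 -192.3  245.2] F [1.1 0.5 1. ] open 65.1 grip 0.0
tool shift m [-0.0618  0.0569  0.0002]
rot [ 0.000e+00 -1.000e-04  1.341e-01]
```

>>> {"fn": "carry_out", "kwargs": {
  "commands": "-0.025 0.025 0 0 0 0.07 0.065; -0.05 0.05 0 0 0 0.13 0.065; -0.056 0.053 0 0 0 0.134 0.065; -0.056 0.053 0 0 0 0.134 0.065; -0.056 0.053 0 0 0 0.134 0.065"
}}

```text
time: 2.2
ee_pos: [500.6, -260.3, 245.3]
ee_rot: [-0.0, 0.856, 0.517, -0.0]
force: [0.8, 1.0, 0.4]
opening: 64.8
grip_force: 0.0
```

```bash
python3 -c "
from h import *
go(502.5,-270,128,-28)
d=get('scene'); save(d,'pics/s2.png',(220,60,400,195),4)
d=get('top'); save(d,'pics/t2.png',(380,200,580,350),4)"
```

```text
t 2.2 pos [ 500.6 -260.3  245.3] F [0.8 1.  0.4] open 64.8 grip 0.0
tool shift m [-0.0078  0.0062  0.1173]
rot [-0.0005 -0.0002  0.0055]
```

View pics/s2.png

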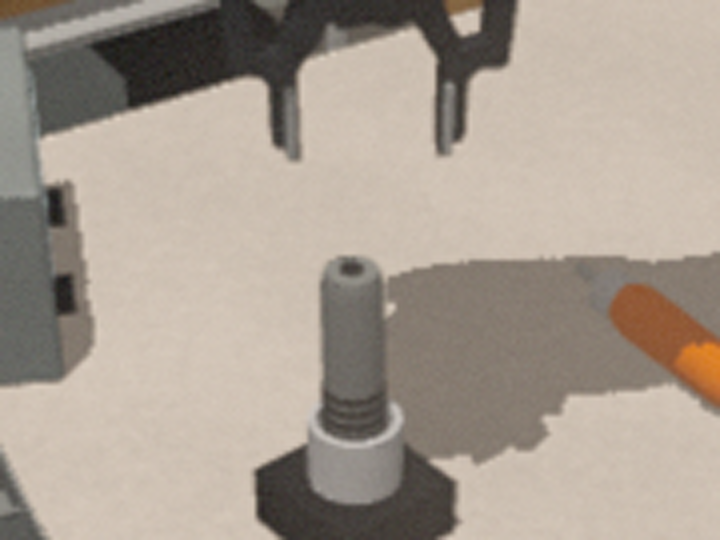

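The driver still stands upright under the jaws (crop 350,270). The orange look-alike now lies on the bench at crop (660,330). I'll check where it is before going down.

```bash
python3 - <<'E'
from h import *
d=get('scene'); P=cloud(d); im=d['image'].astype(int)
m=(im[...,0]>130)&(im[...,2]<60)&(im[...,0]-im[...,1]>60)
q=P[m]; q=q[(q[:,2]<200)]; print(len(q),q.min(0),q.max(0),q.mean(0))
v,u=np.nonzero(m); print(u.min(),u.max(),v.min(),v.max())
save(d,'pics/s3.png')
E
```

```text
172 [ 235.82915112 -331.76589761    7.70168992] [ 262.85753182 -230.36543208   36.80089727] [ 252.82580431 -249.85525974   26.3224908 ]
377 410 134 160
```

View pics/s3.png

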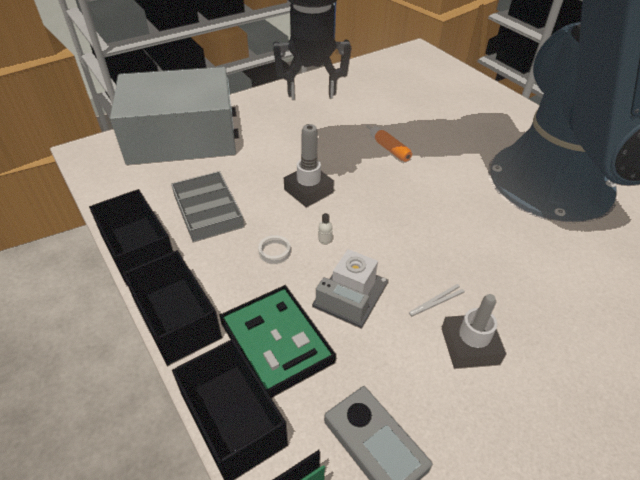

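View pics/t2.png

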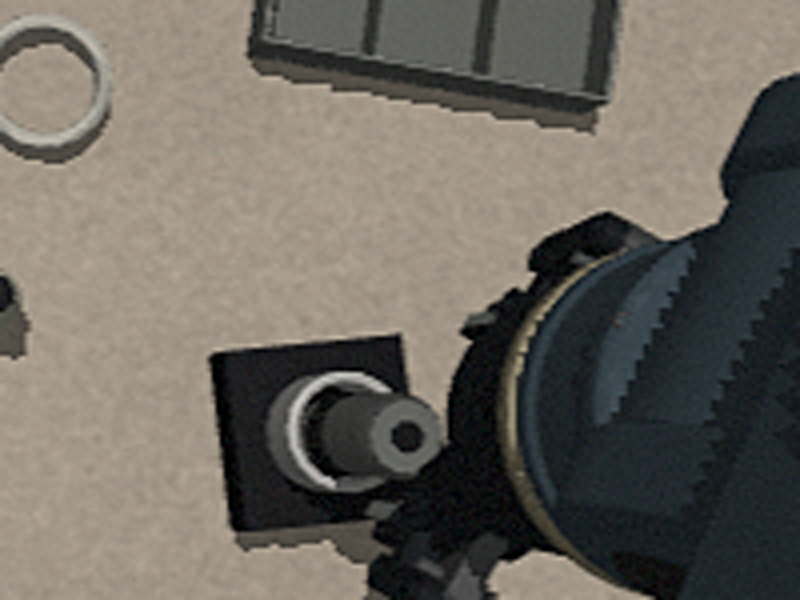

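The scene picture shows the orange look-alike lying at about (390,145), world (250,-250). It toppled by itself or was brushed, and it's clear of my path. The top crop shows the driver's end still at image (482,308), as before. Next I align over the driver and go down.

>>> {"fn": "carry_out", "kwargs": {
  "commands": "-0.008 0.006 0 0 0 0 0.065; -0.008 0.006 0.03 0 0 0 0.065; -0.008 0.006 0.06 0 0 0 0.065; -0.008 0.006 0.06 0 0 0 0.065; -0.008 0.006 0.06 0 0 0 0.065"
}}

```text
time: 2.85
ee_pos: [502.4, -270.9, 186.0]
ee_rot: [-0.0, 0.856, 0.517, -0.0]
force: [0.3, 0.5, 0.7]
opening: 64.9
grip_force: 0.0
```

```bash
python3 - <<'E'
from h import *
go(502.5,-270,128,-28)
d=get('scene'); P=cloud(d); im=d['image'].astype(int)
m=(im[...,0]>130)&(im[...,2]<60)&(im[...,0]-im[...,1]>60)
q=P[m]; q=q[(q[:,2]<200)]; print('orange',len(q),q.mean(0))
# fingers' cloud near tips and driver top
w=P[60:200,240:400].reshape(-1,3); w=w[(abs(w[:,0]-502)<60)&(abs(w[:,1]+270)<60)]
t=w[(w[:,2]>163)&(w[:,2]<169)&(np.hypot(w[:,0]-502,w[:,1]+270)<18)]; print('top',len(t),t.mean(0).round(1))
save(d,'pics/s4.png',(240,60,400,180),5)
E
```

```text
t 2.85 pos [ 502.4 -270.9  186. ] F [0.3 0.5 0.7] open 64.9 grip 0.0
tool shift m [ 0.0008 -0.0003  0.058 ]
rot [-0.0004  0.0001  0.0049]
orange 26 [ 218.16075692 -241.0772772    21.69256341]
top 107 [ 501.2 -266.1  166.2]
```

View pics/s4.png

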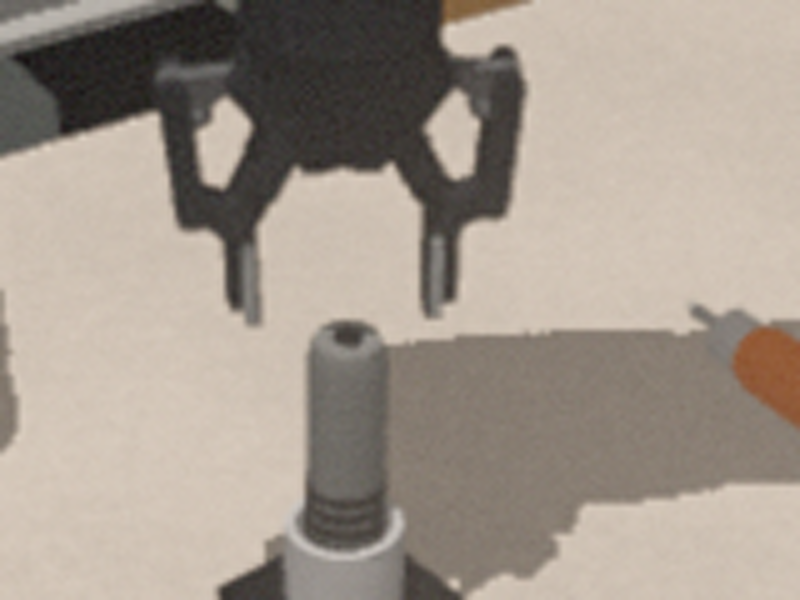

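The scene crop shows the fingertips at (253,322) and (432,315), straddling the driver's top at (348,335) with about 2 mm offset. That's centred well enough to go down and close.

>>> {"fn": "carry_out", "kwargs": {
  "commands": "0 0 0.02 0 0 0 0.065; 0 0 0.04 0 0 0 0.065; 0 0 0.058 0 0 0 0.065; 0 0 0.058 0 0 0 0.065; 0 0 0.058 0 0 0 0.02"
}}

```text
time: 3.4
ee_pos: [503.2, -271.2, 128.9]
ee_rot: [0.001, 0.856, 0.517, 0.0]
force: [0.4, -0.5, 0.6]
opening: 51.8
grip_force: 0.0
```

>>> {"fn": "carry_out", "kwargs": {
  "commands": "0 0 0 0 0 0 0.02; 0 0 0 0 0 0 0.02; 0 0 0 0 0 0 0.02; 0 0 0 0 0 0 0.02; 0 0 0 0 0 0 0.02"
}}

```text
time: 3.9
ee_pos: [503.2, -271.2, 129.1]
ee_rot: [0.001, 0.856, 0.517, 0.001]
force: [-3.1, 1.9, 9.0]
opening: 32.6
grip_force: 58.5
```

>>> {"fn": "carry_out", "kwargs": {
  "commands": "0 0 -0.01 0 0 0 0.02; 0 0 -0.03 0 0 0 0.02; 0 0 -0.055 0 0 0 0.02; 0 0 -0.08 0 0 0 0.02; 0 0 -0.1 0 0 0 0.02"
}}

```text
time: 4.4
ee_pos: [502.8, -271.0, 230.0]
ee_rot: [0.001, 0.856, 0.517, 0.001]
force: [0.9, 0.1, -2.8]
opening: 32.3
grip_force: 59.8
```

>>> {"fn": "carry_out", "kwargs": {
  "commands": "0 0 -0.005 0 0 0 0.02; 0 0 -0.005 0 0 0 0.02; 0 0 -0.005 0 0 0 0.02"
}}

```text
time: 4.7
ee_pos: [502.2, -270.7, 231.5]
ee_rot: [-0.0, 0.856, 0.517, -0.0]
force: [-0.2, -0.1, -2.7]
opening: 32.6
grip_force: 60.0
```

```bash
python3 - <<'E'
from h import *
go(587.5,18,233,2)
d=get('scene'); P=cloud(d); im=d['image'].astype(int)
m=(im[...,0]>100)&(im[...,2]<60)&(im[...,0]-im[...,1]>45)
q=P[m]; q=q[(q[:,2]<200)]; print('orange',len(q),q.mean(0))
save(d,'pics/s5.png',(220,40,440,205),3.6)
E
```

```text
t 4.7 pos [ 502.2 -270.7  231.5] F [-0.2 -0.1 -2.7] open 32.6 grip 60.0
tool shift m [ 0.2952 -0.0589 -0.0015]
rot [-1.100e-03 -3.000e-04 -5.189e-01]
orange 396 [ 170.52216358 -282.42175383   26.39281275]
```

View pics/s5.png

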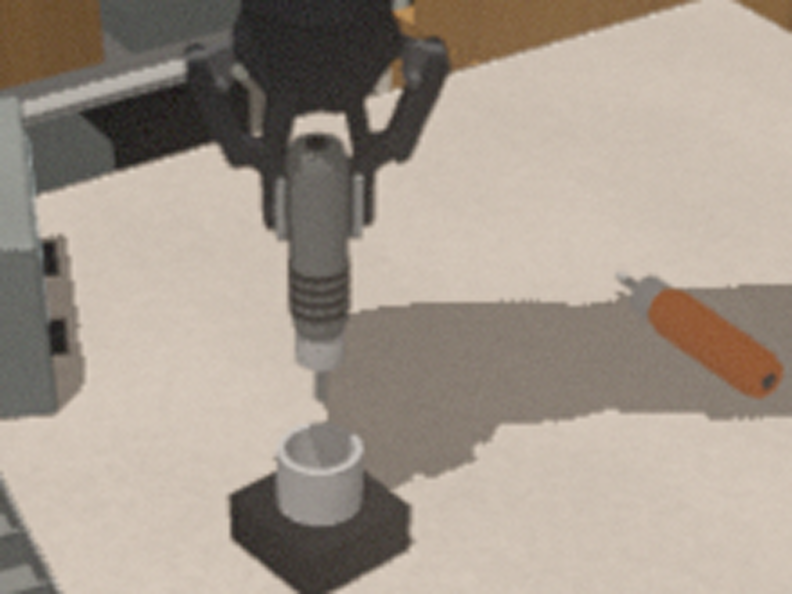

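The driver hangs upright in the jaws, clear of the tube, with its bit tip at crop (320,398). The force reading is -2.7 N, which matches the driver's weight. The orange tool is creeping slowly away. I'll carry the driver to the station.

>>> {"fn": "carry_out", "kwargs": {
  "commands": "0.02 -0.004 0 0 0 -0.05 0.02; 0.05 -0.01 0 0 0 -0.11 0.02; 0.09 -0.018 0 0 0 -0.18 0.02; 0.13 -0.026 0 0 0 -0.26 0.02; 0.17 -0.034 0 0 0 -0.34 0.02"
}}

```text
time: 5.25
ee_pos: [551.3, -103.0, 231.3]
ee_rot: [-0.001, 0.755, 0.656, -0.0]
force: [0.3, -0.7, -2.4]
opening: 32.5
grip_force: 59.8
```

```bash
python3 -c "
from h import *
go(587.5,18,231,2)"
```

```text
t 5.25 pos [ 551.3 -103.   231.3] F [ 0.3 -0.7 -2.4] open 32.5 grip 59.8
tool shift m [0.1249 0.0188 0.0003]
rot [-0.0015 -0.0002 -0.176 ]
```

>>> {"fn": "carry_out", "kwargs": {
  "commands": "0.04 0.006 0 0 0 -0.06 0.02; 0.08 0.012 0 0 0 -0.12 0.02; 0.11 0.017 0 0 0 -0.17 0.02; 0.12 0.018 0 0 0 -0.174 0.02; 0.12 0.018 0 0 0 -0.174 0.02"
}}

```text
time: 5.75
ee_pos: [586.4, 12.7, 231.3]
ee_rot: [-0.001, 0.696, 0.718, -0.001]
force: [-1.2, -0.7, -2.6]
opening: 32.7
grip_force: 59.9
```

>>> {"fn": "carry_out", "kwargs": {
  "commands": "0 0 0 0 0 0 0.02; 0 0 0 0 0 0 0.02"
}}

```text
time: 5.95
ee_pos: [586.3, 10.5, 232.2]
ee_rot: [-0.0, 0.697, 0.717, -0.0]
force: [0.6, -0.1, -2.6]
opening: 32.8
grip_force: 59.9
```

```bash
python3 - <<'E'
from h import *
go(587.5,18,231,2)
for n,c in(('scene',(290,130,430,340)),('top',(220,180,380,300))):
    d=get(n); P=cloud(d); save(d,f'pics/{n}6.png',c,2.8 if n=='scene' else 5)
    np.savez(f'{n}6.npz',P=P,im=d['image'],T=d['T'],f=d['f'],cx=d['cx'],cy=d['cy'])
    w=P.reshape(-1,3); w=w[np.hypot(w[:,0]-587,w[:,1]-18)<40]
    print(n,[(z,len(a),a.mean(0).round(1)) for z in range(60,240,10) for a in [w[(w[:,2]>=z)&(w[:,2]<z+10)]] if len(a)])
E
```

```text
t 5.95 pos [586.3  10.5 232.2] F [ 0.6 -0.1 -2.6] open 32.8 grip 59.9
tool shift m [0.0075 0.0015 0.0012]
rot [-0.0004  0.0002 -0.0066]
scene [(60, 196, array([596.5,  29.3,  65.8])), (70, 819, array([588.4,  21.2,  73.3])), (80, 7, array([583.7,  14.3,  80.4])), (110, 15, array([586.7,  13.3, 115.5])), (120, 17, array([587.3,  13.5, 123.8])), (130, 7, array([594.7,  16.8, 139.4])), (140, 72, array([592.5,  19.6, 145.1])), (150, 78, array([591.6,  19.6, 154.6])), (160, 54, array([593.7,  21.1, 166. ])), (170, 91, array([594.2,  20.9, 175.2])), (180, 99, array([593.8,  21.2, 185.3])), (190, 98, array([594.1,  21.5, 195.2])), (200, 103, array([593.9,  21.3, 204.6])), (210, 78, array([591.6,  24.3, 214.4])), (220, 129, array([592.2,  23. , 225.4])), (230, 173, array([593.9,  21.6, 234.9]))]
top []
```

View pics/scene6.png

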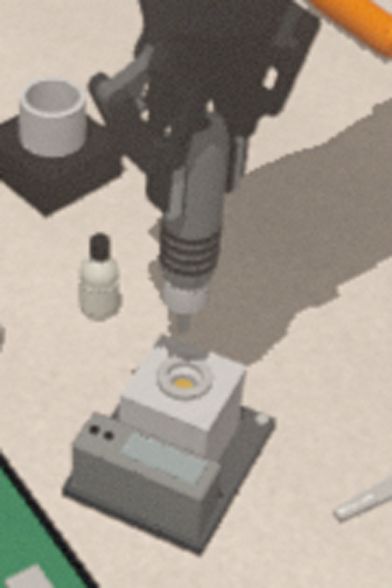

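The scene crop shows the bit tip at crop (181,330) above and behind the ring, whose centre is at about (185,378). The top view is blocked by the arm, so I'll fit both precisely in the scene view.

```bash
python3 - <<'E'
from h import *
from scipy.optimize import least_squares
d=dict(np.load('scene6.npz')); P=d['P']; im=d['im'].astype(int)
# ring: points above the block top, iterated window
c=np.array([587.5,19.5])
for _ in range(6):
    w=P.reshape(-1,3); r=np.hypot(w[:,0]-c[0],w[:,1]-c[1]); q=w[(r<19.5)&(w[:,2]>75.2)&(w[:,2]<84)]; c=(q[:,:2].min(0)+q[:,:2].max(0))/2*0.3+0.7*q[:,:2].mean(0)
print('ring cloud',c,len(q))
# brass / bore ellipse: orange-ish pixels
y=(im[...,0]-im[...,2]>50)&(im[...,0]>110); y[:, :340]=0; y[:,372:]=0; y[:255]=0; y[280:]=0
v,u=np.nonzero(y); print('brass px',len(u),u.mean(),v.mean(),onplane(d,u.mean(),v.mean(),66))
# ring by image: grey darker than the block top
g=cv2.cvtColor(d['im'],cv2.COLOR_RGB2GRAY); print(g[254:278:2,334:380:2])
# driver axis: circle with fixed radius per height band
for lo,hi,R in((112,135,4),(140,158,14.5),(168,186,17)):
    w=P.reshape(-1,3); q=w[(np.hypot(w[:,0]-587,w[:,1]-12)<28)&(w[:,2]>lo)&(w[:,2]<hi)]
    r=least_squares(lambda a:np.hypot(q[:,0]-a[0],q[:,1]-a[1])-R,[584,8],loss='soft_l1'); print(lo,hi,len(q),r.x.round(1),r.cost/len(q))
# shaft in image, rows just above the tip
sub=g[222:262,344:366]
for i in range(0,40,2): print(222+i,sub[i])
E
```

```text
ring cloud [587.46575757  20.40671153] 172
brass px 19 354.89473684210526 266.6842105263158 [585.3028192  16.5395695  66.       ]
[[206 207 206 208 207 197 192 191 128 127 132 131 130 131 135 132 135 128
  135 135 134 135 135]
 [207 206 207 203 204 203 202 204 139 142 123 124 127 127 129 162 189 148
  136 132 135 131 133]
 [209 209 205 206 202 203 204 199 188 186 172 130 143 145 157 203 203 201
  197 164 143 134 134]
 [207 212 207 204 203 203 201 185 177 146 150 154 151 175 187 195 204 203
  204 204 204 186 159]
 [200 191 172 206 204 202 181 184 142 194 200 209 200 162 179 186 204 203
  203 204 203 193 195]
 [206 207 204 204 203 203 180 187 183 160 150 156 172 195 169 188 191 204
  203 204 201 148 203]
 [206 204 204 203 204 202 165 188 177 156 168 170 158 169 185 184 203 204
  202 202 188 139 206]
 [209 204 204 205 202 204 190 172 185 186 179 178 178 187 186 153 202 202
  203 198 132 154 204]
 [202 205 203 202 204 204 204 173 152 179 187 188 187 181 153 189 203 202
  206 170 127 164 205]
 [158 179 201 204 205 204 204 205 200 163 156 152 154 177 201 204 204 205
  191 126 129 174 207]

[... 1528 characters left out ...]
3 135 132 129 133
 134 131 134 134]
248 [209 211 207 204 202 194 157 131 128 125 118 121 126 130 134 134 135 134
 133 131 134 131]
250 [208 203 185 148 130 142 150 129 133 132 134 134 134 135 134 135 134 133
 132 131 133 134]
252 [204 175 137 129 131 129 132 135 132 131 128 131 132 130 134 128 131 130
 130 132 132 135]
254 [197 180 192 179 191 156 128 130 127 130 132 133 131 130 130 131 131 132
 135 131 132 135]
256 [203 201 202 203 204 191 139 133 142 128 123 124 124 124 127 127 127 129
 129 132 162 198]
258 [203 202 204 202 199 192 188 185 186 182 172 147 130 127 143 142 145 150
 157 171 203 206]
260 [203 206 201 188 185 184 177 160 146 148 150 156 154 152 151 161 175 183
 187 189 195 199]
```

```bash
python3 - <<'E'
from h import *
d=dict(np.load('scene6.npz'))
for x,y in((587.5,20.4),(587.5,17.5),(586,18.5)):
    t=np.linspace(0,2*np.pi,73)
    o=[]
    for R,z in((18,78),(11,78),(18,72)):
        p=np.stack([x+R*np.cos(t),y+R*np.sin(t),0*t+z],1); c=(p-d['T'][:3,3])@d['T'][:3,:3]
        u=d['cx']+d['f']*c[:,0]/c[:,2]; v=d['cy']+d['f']*c[:,1]/c[:,2]; o.append([u.min().round(1),u.max().round(1),v.min().round(1),v.max().round(1)])
    print(x,y,o)
g=cv2.cvtColor(d['im'],cv2.COLOR_RGB2GRAY)
for r in range(262,276): print(r,g[r,342:374])
E
```

```text
587.5 20.4 [[np.float64(345.3), np.float64(365.9), np.float64(256.5), np.float64(271.9)], [np.float64(349.3), np.float64(361.9), np.float64(259.4), np.float64(268.8)], [np.float64(345.2), np.float64(365.6), np.float64(258.8), np.float64(274.1)]]
587.5 17.5 [[np.float64(344.4), np.float64(364.9), np.float64(255.5), np.float64(270.8)], [np.float64(348.4), np.float64(360.9), np.float64(258.4), np.float64(267.7)], [np.float64(344.2), np.float64(364.6), np.float64(257.7), np.float64(273.0)]]
586 18.5 [[np.float64(345.4), np.float64(365.9), np.float64(255.5), np.float64(270.8)], [np.float64(349.4), np.float64(362.0), np.float64(258.4), np.float64(267.7)], [np.float64(345.2), np.float64(365.7), np.float64(257.8), np.float64(273.1)]]
262 [204 203 202 197 181 185 184 169 142 174 194 200 200 206 209 205 200 189
 162 157 179 186 186 194 204 203 203 203 203 204 204 203]
263 [202 203 202 195 176 184 183 168 163 190 190 190 182 185 192 190 197 196
 190 170 172 189 187 190 198 204 204 204 203 202 203 204]
264 [203 203 203 196 180 189 187 185 183 178 160 151 150 146 156 158 172 185
 195 185 169 188 
[... 825 characters left out ...]
 202 203 206 198 170 129]
271 [203 203 204 204 205 205 200 180 158 154 152 155 165 168 172 164 154 142
 154 157 179 192 203 202 204 202 204 204 206 188 140 122]
272 [205 204 204 204 204 204 205 204 200 184 163 157 156 152 152 153 154 163
 177 182 201 202 204 205 204 204 205 205 191 160 126 124]
273 [206 205 205 203 205 203 205 206 205 203 201 198 190 184 180 188 193 202
 203 204 204 205 204 205 205 205 203 200 173 134 125 124]
274 [197 200 205 204 203 203 204 202 203 203 205 204 204 202 202 201 203 205
 204 205 205 205 206 204 203 207 205 188 148 125 126 128]
275 [161 174 193 198 201 204 204 204 202 204 203 203 204 204 204 206 205 205
 203 206 205 204 204 203 206 205 196 162 131 125 128 129]
```

The ring edges in the image (columns 345.7–366, side bottom at row 273) put the ring at about (586,18.5), with the driver axis at (585.2,11.0) in the same camera. The shift needed is about (+1,+7) mm, which agrees with the top-view estimate.

>>> {"fn": "carry_out", "kwargs": {
  "commands": "0.0035 0.0007 0 0 0 0 0.02; 0.007 0.0013 0 0 0 0 0.02; 0.007 0.0013 0.01 0 0 0 0.02; 0.007 0.0013 0.023 0 0 0 0.02; 0.007 0.0013 0.023 0 0 0 0.02"
}}

```text
time: 6.55
ee_pos: [586.7, 18.7, 207.2]
ee_rot: [-0.001, 0.696, 0.718, -0.001]
force: [0.2, -0.0, -2.9]
opening: 32.6
grip_force: 59.9
```

```bash
python3 - <<'E'
from h import *
from scipy.optimize import least_squares
go(587.3,17.6,171)
d=get('scene'); P=cloud(d); save(d,'pics/s7.png',(310,190,410,290),6)
for lo,hi,R in((89,110,4),(119,136,14.5),(146,164,17)):
    w=P.reshape(-1,3); q=w[(np.hypot(w[:,0]-588,w[:,1]-19)<28)&(w[:,2]>lo)&(w[:,2]<hi)]
    r=least_squares(lambda a:np.hypot(q[:,0]-a[0],q[:,1]-a[1])-R,[586,15],loss='soft_l1'); print(lo,hi,len(q),r.x.round(1),r.cost/len(q))
E
```

```text
t 6.55 pos [586.7  18.7 207.2] F [ 0.2 -0.  -2.9] open 32.6 grip 59.9
tool shift m [-0.0011  0.0007  0.0362]
89 110 25 [585.   19.7] 0.218686661613705
119 136 114 [585.3  18.9] 0.2592680182687472
146 164 160 [586.   19.4] 0.24627345038498913
```

View pics/s7.png

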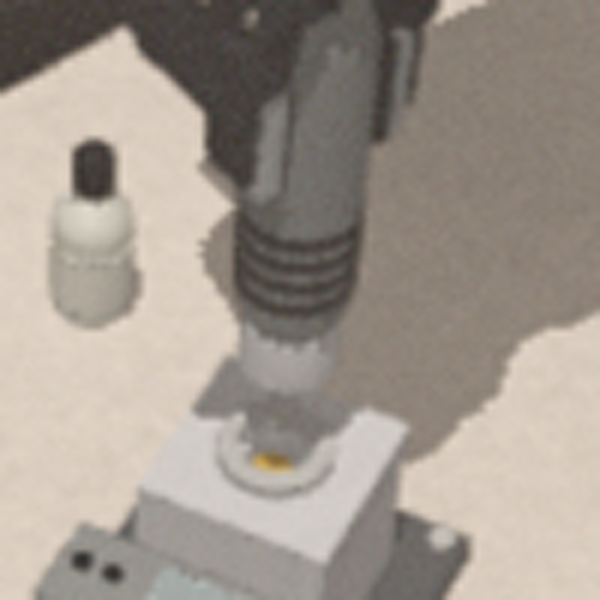

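The crop shows the bit (280,420) over the ring with the brass visible at (275,462). It lines up to about 1 mm. Next is a small trim and then a slow descent.

>>> {"fn": "carry_out", "kwargs": {
  "commands": "-0.0007 0.0007 0.004 0 0 0 0.02; -0.0007 0.0007 0.01 0 0 0 0.02; -0.0007 0.0007 0.015 0 0 0 0.02; -0.0007 0.0007 0.019 0 0 0 0.02; -0.0007 0.0007 0.023 0 0 0 0.02"
}}

```text
time: 7.1
ee_pos: [588.4, 18.0, 186.2]
ee_rot: [0.0, 0.696, 0.718, 0.0]
force: [-1.0, -0.8, 2.1]
opening: 32.6
grip_force: 60.6
```

>>> {"fn": "carry_out", "kwargs": {
  "commands": "0 0 0.002 0 0 0 0.02; 0 0 0.004 0 0 0 0.02; 0 0 0.006 0 0 0 0.02; 0 0 0.006 0 0 0 0.02"
}}

```text
time: 7.5
ee_pos: [588.5, 18.0, 180.3]
ee_rot: [0.0, 0.696, 0.718, 0.0]
force: [-1.7, -0.5, 4.4]
opening: 32.7
grip_force: 60.9
```

>>> {"fn": "carry_out", "kwargs": {
  "commands": "0 0 0.002 0 0 0 0.02; 0 0 0.004 0 0 0 0.02; 0 0 0.006 0 0 0 0.02; 0 0 0.007 0 0 0 0.02; 0 0 0.007 0 0 0 0.02"
}}

```text
time: 8.0
ee_pos: [588.5, 18.0, 173.6]
ee_rot: [0.0, 0.696, 0.718, 0.0]
force: [-1.9, -0.1, 6.2]
opening: 32.5
grip_force: 61.1
```

>>> {"fn": "carry_out", "kwargs": {
  "commands": "0 0 0.0005 0 0 0 0.02; 0 0 0.001 0 0 0 0.02; 0 0 0.001 0 0 0 0.02"
}}

```text
time: 8.3
ee_pos: [588.5, 18.0, 172.7]
ee_rot: [0.0, 0.696, 0.718, 0.0]
force: [-1.3, 0.5, 6.7]
opening: 32.8
grip_force: 61.1
```

>>> {"fn": "carry_out", "kwargs": {
  "commands": "0 0 0.0005 0 0 0 0.02; 0 0 0.001 0 0 0 0.02; 0 0 0.001 0 0 0 0.02"
}}

```text
time: 8.6
ee_pos: [588.5, 18.0, 171.7]
ee_rot: [0.0, 0.696, 0.718, 0.0]
force: [-3.0, 0.1, 7.3]
opening: 32.6
grip_force: 61.2
```

>>> {"fn": "carry_out", "kwargs": {
  "commands": "0 0 0.0005 0 0 0 0.02; 0 0 0.0005 0 0 0 0.02; 0 0 0.0005 0 0 0 0.02"
}}

```text
time: 8.9
ee_pos: [588.5, 18.0, 171.3]
ee_rot: [0.0, 0.696, 0.718, 0.0]
force: [-2.6, 0.3, 7.5]
opening: 32.5
grip_force: 61.2
```

>>> {"fn": "carry_out", "kwargs": {
  "commands": "0 0 0.0003 0 0 0 0.02; 0 0 0.0005 0 0 0 0.02; 0 0 0.0005 0 0 0 0.02"
}}

```text
time: 9.2
ee_pos: [588.6, 18.0, 171.2]
ee_rot: [0.0, 0.696, 0.718, 0.0]
force: [-3.3, 0.2, 12.6]
opening: 32.8
grip_force: 61.9
```

>>> {"fn": "carry_out", "kwargs": {
  "commands": "0 0 0.0003 0 0 0 0.02; 0 0 0.0005 0 0 0 0.02; 0 0 0.0005 0 0 0 0.02"
}}

```text
time: 9.5
ee_pos: [588.6, 18.0, 171.1]
ee_rot: [0.001, 0.696, 0.718, 0.001]
force: [-6.0, 0.4, 18.0]
opening: 32.6
grip_force: 62.6
```

The nose is on the ring: force rose sharply at constant height, and the ring load is about 10 N. I'll hold and check that it's steady.

>>> {"fn": "carry_out", "kwargs": {
  "commands": "0 0 0.0003 0 0 0 0.02; 0 0 0.0003 0 0 0 0.02; 0 0 0.0003 0 0 0 0.02; 0 0 0.0003 0 0 0 0.02; 0 0 0.0003 0 0 0 0.02"
}}

```text
time: 10.0
ee_pos: [588.7, 18.0, 171.1]
ee_rot: [0.001, 0.696, 0.718, 0.001]
force: [-8.0, 0.2, 21.6]
opening: 32.4
grip_force: 63.2
```

>>> {"fn": "carry_out", "kwargs": {
  "commands": "0 0 0 0 0 0 0.02; 0 0 0 0 0 0 0.02; 0 0 0 0 0 0 0.02; 0 0 0 0 0 0 0.02; 0 0 0 0 0 0 0.02"
}}

```text
time: 10.5
ee_pos: [588.7, 18.0, 171.1]
ee_rot: [0.001, 0.696, 0.718, 0.001]
force: [-6.7, -0.0, 21.4]
opening: 32.5
grip_force: 63.2
```

```bash
python3 - <<'E'
from h import *
from scipy.optimize import least_squares
go(588,18,171)
d=get('scene'); P=cloud(d)
for lo,hi,R in((82,98,14.5),(112,130,17)):
    w=P.reshape(-1,3); q=w[(np.hypot(w[:,0]-588,w[:,1]-19)<28)&(w[:,2]>lo)&(w[:,2]<hi)]
    r=least_squares(lambda a:np.hypot(q[:,0]-a[0],q[:,1]-a[1])-R,[586,15],loss='soft_l1'); print(lo,hi,len(q),r.x.round(1))
E
```

```text
t 10.5 pos [588.7  18.  171.1] F [-6.7 -0.  21.4] open 32.5 grip 63.2
tool shift m [ 0.     -0.0007  0.0001]
82 98 109 [587.2  18.3]
112 130 146 [588.   18.7]
```

```bash
python3 -c "
from workcell import bot
print(bot.hand_in())"
```

```text
the job is handed in; nothing more can be done
None
```

I handed the job in with the driver still gripped and upright, its nose pressing on the stop ring with about 13 N (my estimate from the wrist force) and steady; no verdict came back. The loose orange look-alike toppled and rolled slowly towards the robot's base early in the run, for a reason I didn't establish, and was still on the bench when last measured at 4.7 s.

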